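# Tip a tube into the welding jig and close its toggle clamp by pushing

## Task

Load the welding jig by pushing alone, without gripping or lifting anything: push over the short square steel tube that stands on end on the jig plate so that it lies down, push it fully home along the fence and against the end stop, then push the toggle clamp's black handle right down so that the rubber pad holds the tube. Leave the other things on the bench where they are.

Things in the scene. Friction and masses are not known exactly. Their poses are not given: they have to be found in the camera images.
- tube_centre (a point): Centre of the workpiece, a hollow square steel tube off-cut, dull grey, 32 x 32 x 75 mm, 0.18 to 0.31 kg. x runs along the tube, y and z square to its side faces. Starts upright on the plate, centre 100-137 mm before the stop face, 32-45 mm off the fence face, turned up to 0.15 rad. Pushed near its top it tips, not slides: 25 mm of push at 55 mm above the plate makes it fall flat along the push.
- jig: Welding jig fixed to the bench: grey steel plate 270 x 92 mm with drilled holes, its top 10 mm above the bench. Origin on the bench, under the corner line of the fence's face; x runs along the fence towards the end stop, y level towards the fence (away from the robot), z up. The plate covers x -85 to +185, y -66 to +26 mm.
- handle_pivot (a point): Pivot of the clamp's handle, at jig x +150, y -16, z +62 mm. Axes as the jig. The handle extends from it in the jig's +x direction and upward. Close it by pushing its upper side away from the stop and down, along its arc (a finger 75 mm from the pivot ends about 75 mm above the bench); pressed straight down on its tip while steep it can jam.
- clamp_handle (a joint): Handle of the toggle clamp, rad: 0 open (start), 0.80 fully down. A straight bar 125 mm long from the pivot; its outer 80 mm is a round black grip 18 mm thick. Its slope above level is 0.85 minus the value: 49 deg when open, nearly level when closed. Linked to the arm, which turns 2.4 times as far. Stiff (0.25 N m, about 4 N at 70 mm) and stays where it is left.
- clamp_arm: The clamp's arm: double flat bar, 75 mm from its pivot (origin, at jig x +122, y -16, z +56 mm) to a spindle with a 16 mm rubber pad. It swings over the stop, down onto the tube. Quite closed, its pad would be 1 mm lower than the top of the lying tube, so it presses on it.
- block_centre (a point): Centre of a bystander: a solid white plastic block, 78 mm tall, 32 x 38 mm, standing on end on a thin card sheet on the bench beside the jig. Not to be disturbed.
- nut: Bystander: a large loose hexagon nut lying flat on the bench between the jig and the grey box behind it, 40 mm across the corners, 18 mm high; origin at the centre of its underside. Not to be disturbed.
- fence (a point): Point on the working face of the fence, at jig x 0, y 0, z +20 mm. The fence is a dark steel bar along the far edge of the plate; its face is the plane y = 0 from x -76 to +74 mm; its top is 30 mm above the bench, 35 mm with its screw heads. Axes as the jig.
- stop (a point): Point on the working face of the end stop, a dark steel block, at jig x +85, y -16, z +22 mm. The face is the plane x = +85 mm, from y -42 to +4 mm; the block is 20 mm thick, its top 34 mm above the bench (39 mm with screw heads). The toggle clamp stands right behind it; its open arm stands up to 150 mm above the bench, leaning away from the tube. Axes as the jig.
- home (a point): Where the centre of the lying tube is when it is fully home against fence and stop: jig x +47.5, y -16, z +26 mm. The closed clamp's pad comes down there. Axes as the jig.
- tube: The same tube as a body; its origin is the middle of one long side face, 16 mm from the centre; x runs along the tube.

How it is judged:
On the way:
1. the tube has been tipped over and lies flat on the jig plate, the clamp still open (angle between tube_centre's own x axis and vertical between 1.511 and 1.631 rad and height (world z) of tube_centre below 0.03 m and value of joint clamp_handle below 0.4 rad), for 0.2 s.
At the end, for the whole second after the job is handed in: The tube lies flat on the jig plate along the fence (within 0.06 rad), within 3 mm of touching both the fence and the end stop, and at rest; the clamp handle is fully down (above 0.77 rad) and the clamp's pad presses on the tube (x of tube_centre in the frame of jig between 0.0445 and 0.0505 m and y of tube_centre in the frame of jig between -0.019 and -0.013 m and z of tube_centre in the frame of jig between 0.023 and 0.029 m and angle between the x axis of tube_centre and the x axis of jig, either way round below 0.06 rad and angle between tube_centre's own x axis and vertical between 1.511 and 1.631 rad and value of joint clamp_handle above 0.77 rad and contact force between clamp_arm and tube above 0.1 N and linear speed of tube below 0.01 m/s).
It fails at once if the tube is lifted or carried (raised clear of the plate) (height (world z) of tube_centre above 0.057 m or (angle between tube_centre's own x axis and vertical between 1.35 and 1.79 rad and height (world z) of tube_centre above 0.045 m)).
It fails at once if the plastic block is shifted by over 25 mm or knocked over (distance of block_centre from where it was at the start of the episode above 0.025 m).
It fails at once if the nut is shifted by over 25 mm (distance of nut from where it was at the start of the episode above 0.025 m).
It also fails if it takes over 69 s, if anything falls off the work surface, if the arm or the gripper's body presses on something with over 40 N, if the wrist force passes 120 N, or if a joint passes its speed limit or range.

## Robot

A 6-joint arm with a two-finger parallel gripper is mounted at the origin on a cart in front of the work surface, level with it; the furniture and walls round the work are solid. World frame = base frame: x ahead of the robot, y to its left, z up, the work surface at z = 0. Lengths are in m, angles in rad, forces in N, time in s.
With the tool pointing down it reaches from about 0.375 to 0.9 m from the base axis. Payload 3.1 kg.
Tool frame: the origin (TCP) lies between the finger pads; the fingertips stand 8 mm ahead of it and the grasp point (between the pads) lies 11 mm behind it; z points along the fingers, y is the line along which they close (so a half turn about z gives the same grasp; the last joint's range is limited). The gripper opens to 87 mm and grips with 3 to 60 N. Pads are 19 mm wide; open, the fingers measure 117 mm over their backs; the gripper's body (75 mm by 190 mm) begins 51 mm behind the grasp point.
Start: joints at [-1.312, 0.527, 1.433, -0, 1.181, -0.178], TCP at [0.265, -0.566, 0.194] pointing down, gripper open.
Joint ranges: [-3.08, 3.08], [-0.75, 2.2], [0.22, 2.44], [-1.43, 4.57], [0, 2.65], [-2.85, 2.85]. Speed limits (rad/s): [2.79, 2.79, 3.14, 3.14, 3.14, 3.14].

## Interface

Orientations are given as a unit quaternion [x, y, z, w].
In Python, from rig import robot, vision, job gives the robot as it stands.
- The arm moves only by the shell command python3 -m handwheel 'ROWS' [OPENING] [FORCE]. ROWS is JSON, a list of rows, each a list of 4 numbers: the shift along the tool's x, y, z as a fraction of full scale, then the turn about the tool's z as a fraction of full scale. A call has 1 to 20 rows; each row is the pose to reach, as a shift and turn from the pose commanded when the call began, along the tool's axes at that moment, turning the shorter way round; what a row does not reach only later rows make up. Full scale, the value 1, is 300 mm for a shift and 2 pi rad for a turn. A row lasts 1/12 s, in which the tool goes at most 41.7 mm and 7.16 degrees, less where a joint would pass 70% of its speed; a pose out of reach is approached as far as the arm can. A call with a number of a shift or a turn outside -1 to 1 is refused whole. A call with a gripper value outside its range is refused whole. OPENING is the opening in per cent of the stroke, from 0 (shut) to 100 (fully open), set as the call begins (- or left out, the last holds). The fingers move at their own pace and stop on an object; FORCE is the grip in N (left out, the last holds). Time passes only in rows, so rows that repeat a pose let the fingers close. It gives the time, the measured TCP pose, the force, the opening and the grip force at its end, in the units of the state.
- robot.get_obs(): the state, without advancing time (a new reading comes with each control period).
- vision.camera(name): name is "side" or "top"; returns a dict with "frame" (400x640x3 uint8, red, green, blue), "K" (3x3 intrinsics, pixels), "cam_to_world" (4x4, takes a point from camera to world coordinates). Camera axes: x right, y down, z forward; pixel columns grow to the right and rows downward; lengths in m; the calibration is good to about 2 mm. A picture is of the moment at which its call begins. There is no depth.
- job.hand_in(): hands the job in; it is judged then, once.
Trained networks look in the newest picture that a camera, given by its name, has taken for a name from the list of things; names that differ only in an ending like _2 or _b are one class to them, and where a whole thing is asked for, a point or a joint stands for the part that bears it (a point fixed in the world has none). Each returns a list of dicts, best first, with "conf" (0 to 1); they miss things now and then, are a little off and sometimes report something else, mostly with a low value. They report only what shows in the picture. A call takes as long as a camera call.
- vision.look_for(camera, label): "point" ([row, column] in pixels, amid what is visible of it).
- vision.outline_of(camera, label): "mask" (400x640 bool, what is visible of it) and "point" ([row, column] in pixels, amid what is visible of it).
The state is a dict: "time": time; "q": joint angles; "joint_velocities": joint speeds; "joint_torque": joint torques, N m; "position": TCP position; "tool_rot": TCP orientation; "ft_force": force on the tool from outside, world axes, zero at the start; "moment": the same for the moment, N m; "grip_width": finger opening in m; "grip_force": force on a finger pad.
Only numpy, scipy, OpenCV 4.12 (cv2) and the standard library are available. Lean on these libraries where they do the work, as an engineer would, in place of code of your own. Each camera call takes 0.05 s, during which the arm holds its last target. There are 200 camera calls.

## Working session

There is one attempt and no reset: what is moved stays moved. The work goes in short steps, Python scripts to look and compute and a shell command to move; the robot and the scene stay as the last step left them, time stands still between calls to the robot, and variables do not carry over. Pictures are saved under pics/ and viewed, at most 10 in all, crops included, and the job is handed in when it is done.

```bash
mkdir -p pics
cat > h.py <<'E'
import numpy as np,cv2
from rig import robot,vision,job
def ray(c,p):
    d=np.linalg.inv(c['K'])@[p[1],p[0],1.]; T=np.array(c['cam_to_world']); return T[:3,3],T[:3,:3]@d
def onz(c,p,z):
    o,d=ray(c,p); return o+d*(z-o[2])/d[2]
def proj(c,P):
    T=np.linalg.inv(c['cam_to_world']); q=c['K']@(T[:3,:3]@np.array(P)+T[:3,3]); return q[:2]/q[2]
E
python3 - <<'E'
from h import *
np.set_printoptions(precision=4,suppress=True)
o=robot.get_obs();print(o['time'],o['position'],o['tool_rot'],o['grip_width'])
for n in('top','side'):
    c=vision.camera(n);cv2.imwrite(f'pics/{n}0.png',c['frame'][:,:,::-1])
    print(n,np.array(c['cam_to_world']),c['K'])
    for l in('tube','jig','clamp_handle','clamp_arm','block_centre','nut','fence','stop'):
        r=vision.look_for(n,l)
        print(l,[(np.round(x['point'],1),round(x['conf'],2),onz(c,x['point'],0.02)) for x in r[:2]])
E
```

```text
0.0 [ 0.2648 -0.5653  0.1933] [ 0.9761  0.2171 -0.     -0.0011] 0.08717136005598068
top [[-0.0062 -0.9992  0.039   0.417 ]
 [-0.9994  0.0075  0.0339 -0.1998]
 [-0.0341 -0.0388 -0.9987  0.9045]
 [ 0.      0.      0.      1.    ]] [[486.1572   0.     321.7317]
 [  0.     486.1572 206.2392]
 [  0.       0.       1.    ]]
tube [(array([228., 368.]), 0.64, array([ 0.4115, -0.2535,  0.02  ]))]
jig [(array([191.9, 394. ]), 0.91, array([ 0.4766, -0.3012,  0.02  ]))]
clamp_handle [(array([129.5, 471.8]), 0.85, array([ 0.5888, -0.443 ,  0.02  ]))]
clamp_arm [(array([157.2, 438.2]), 0.72, array([ 0.539 , -0.3818,  0.02  ]))]
block_centre [(array([236.2, 225.3]), 0.65, array([0.398 , 0.0071, 0.02  ]))]
nut [(array([200.9, 277.8]), 0.6, array([ 0.4619, -0.0895,  0.02  ]))]
fence [(array([188.9, 395.5]), 0.83, array([ 0.4821, -0.304 ,  0.02  ])), (array([203.3, 275.7]), 0.71, array([ 0.4576, -0.0857,  0.02  ]))]
stop [(array([193.2, 393.9]), 0.59, array([ 0.4743, -0.301 ,  0.02  ]))]
side [[-0.9549 -0.1345  0.2648  0.1761]
 [-0.2967  0.4759 -0.8279  0.6487]
 [-0.0147 -0.8691 -0.4944  0.5889]
 [ 0.      0.      0.      1.    ]] [[504.1239   0.     324.636 ]
 [  0.     504.1239 197.749 ]
 [  0.       0.       1.    ]]
tube [(array([204. , 347.8]), 0.86, array([ 0.4227, -0.2911,  0.02  ])), (array([200.3, 323.8]), 0.38, array([ 0.4792, -0.2923,  0.02  ]))]
jig [(array([199.4, 320.1]), 0.56, array([ 0.4885, -0.2939,  0.02  ]))]
clamp_handle [(array([126.8, 304.3]), 0.62, array([ 0.6696, -0.7034,  0.02  ]))]
clamp_arm [(array([164.3, 312.2]), 0.63, array([ 0.5637, -0.4623,  0.02  ]))]
block_centre [(array([274.4, 316.5]), 0.82, array([ 0.4121, -0.0332,  0.02  ]))]
nut [(array([259.6, 300.9]), 0.61, array([ 0.454 , -0.0672,  0.02  ]))]
fence [(array([199.9, 322.9]), 0.87, array([ 0.4817, -0.2935,  0.02  ]))]
stop [(array([198.6, 324.2]), 0.79, array([ 0.4806, -0.2999,  0.02  ]))]
```

View pics/top0.png

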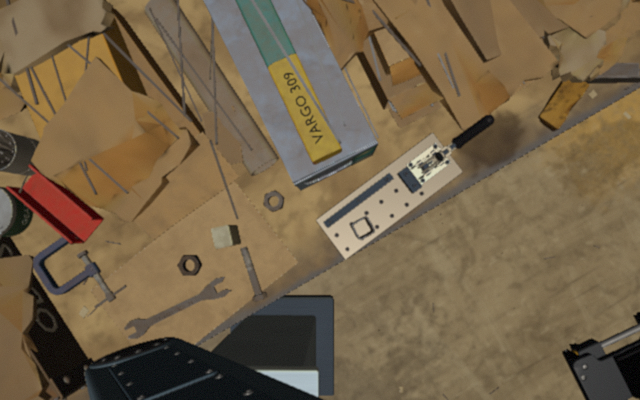

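View pics/side0.png

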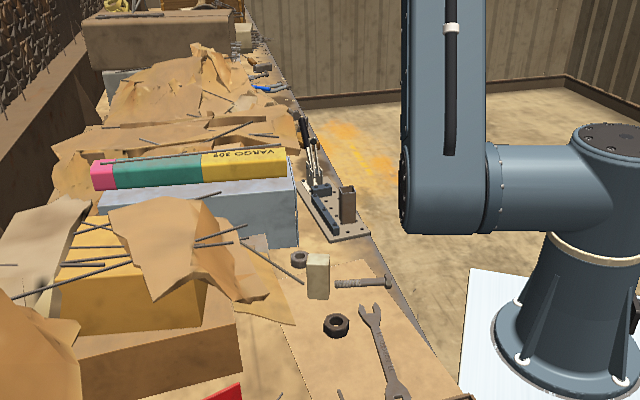

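The top view shows the jig plate with corners near (219,318), (258,346), (134,435), (170,463) (row, col). The tube is at about (227,361), the handle points up-right to (120,490), the nut is at (201,274) and the block at (236,225).

```bash
cat >> h.py <<'E'
def pose_jig(c):
    from scipy.optimize import least_squares
    C=np.array([[-85,26],[-85,-66],[185,26],[185,-66]])/1e3
    return C
E
python3 - <<'E'
from h import *
np.set_printoptions(precision=4,suppress=True)
c=vision.camera('top');f=c['frame']
im=cv2.resize(f[100:280,290:510],None,fx=3.6,fy=3.3,interpolation=cv2.INTER_CUBIC)
cv2.imwrite('pics/top1.png',im[:,:,::-1])
m=f.astype(int); ref=m[244,345-3]; print(ref, m[228,330], m[190,400])
k=(np.abs(m-m[228,330]).max(2)<28).astype(np.uint8); k[:,:300]=0;k[:,475:]=0;k[:125]=0;k[265:]=0
n,lab,st,_=cv2.connectedComponentsWithStats(k); print(st[1:][st[1:,4]>60])
i=1+np.argmax(st[1:,4]); pts=np.argwhere(lab==i)
W=np.array([onz(c,p,.01)[:2] for p in pts])
r=cv2.minAreaRect((W*1000).astype(np.float32)); print(r); print(cv2.boxPoints(r))
for g in ('jig','tube','fence'):
    q=vision.outline_of('top',g)[0]['mask']; pts=np.argwhere(q)
    z={'jig':.01,'tube':.085,'fence':.03}[g]
    r=cv2.minAreaRect((np.array([onz(c,p,z)[:2] for p in pts])*1000).astype(np.float32)); print(g,r,cv2.boxPoints(r).tolist())
E
```

```text
[201 187 159] [195 180 154] [176 162 138]
[[ 409  145   32   30  151]
 [ 317  154  140  105 3718]
 [ 354  220   16   16  156]]
((468.5018310546875, -289.84521484375), (88.69658660888672, 260.3439025878906), 36.49851989746094)
[[ 355.4249 -211.582 ]
 [ 510.278  -420.8653]
 [ 581.5787 -368.1084]
 [ 426.7257 -158.8252]]
jig ((500.9518127441406, -333.71673583984375), (92.89043426513672, 376.370361328125), 36.73249816894531) [[351.17913818359375, -210.67620849609375], [576.2786865234375, -512.3131713867188], [650.7244873046875, -456.75726318359375], [425.62493896484375, -155.12030029296875]]
tube ((412.6090393066406, -239.98184204101562), (32.22610092163086, 34.517822265625), 26.226844787597656) [[390.52764892578125, -231.6204833984375], [405.781982421875, -262.5847473144531], [434.6904296875, -248.34320068359375], [419.43609619140625, -217.37893676757812]]
fence ((499.60772705078125, -330.4031982421875), (92.6090087890625, 365.6121520996094), 36.74109649658203) [[353.14715576171875, -211.6114959716797], [571.8563842773438, -504.5936279296875], [646.0682983398438, -449.19488525390625], [427.35906982421875, -156.2127685546875]]
```

View pics/top1.png

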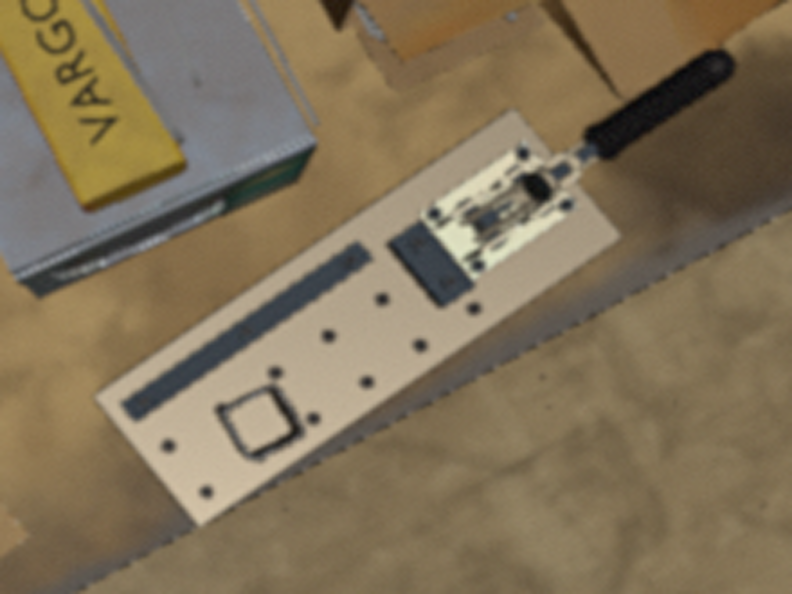

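The crop shows the tube about 10° off the jig axes. I take the corners from the crop and fit the jig pose.

```bash
cat > fit.py <<'E'
from h import *
np.set_printoptions(precision=4,suppress=True)
c=vision.camera('top')
px=np.array([[97,398],[200,525],[515,110],[620,237]])/[3.6,3.3]+[290,100]
W=np.array([onz(c,(p[1]-.5,p[0]-.5),.01)[:2] for p in px]); J=np.array([[-85,26],[-85,-66],[185,26],[185,-66]])/1e3
Jc=J-J.mean(0);Wc=W-W.mean(0);a=np.arctan2((Jc[:,0]*Wc[:,1]-Jc[:,1]*Wc[:,0]).sum(),(Jc*Wc).sum())
R=np.array([[np.cos(a),-np.sin(a)],[np.sin(a),np.cos(a)]]);t=W.mean(0)-R@J.mean(0)
print('a',a,np.degrees(a),'t',t,'res',W-(J@R.T+t))
np.savez('jig.npz',R=R,t=t,a=a)
E
python3 fit.py
cat >> h.py <<'E'
try:
    _=np.load('jig.npz');R,t,a=_['R'],_['t'],float(_['a'])
except Exception: pass
toj=lambda w:R.T@(np.array(w)[:2]-t)
tow=lambda j:R@np.array(j)+t
def st():
    o=robot.get_obs();p=np.array(o['position']);x,y,z,w=o['tool_rot']
    yaw=2*np.arctan2(y,x); d=(yaw-(a+np.pi/2)+np.pi/2)%np.pi-np.pi/2
    print('t',round(o['time'],2),'tcp jig',np.round(toj(p)*1000,1),'z',round(p[2]*1e3,1),'yaw err deg',round(np.degrees(d),2),'F',np.round(o['ft_force'],1),'w',round(o['grip_width'],3))
E
python3 - <<'E'
from h import *
st()
print(toj([.4126,-.240]),toj(onz(vision.camera('top'),(200.9,277.8),.018)),'box')
c=vision.camera('top')
for p in ((183,301),(141,377)): print(toj(onz(c,p,0.08)),toj(onz(c,p,0.12)))
# direct deltas with yaw of tool aligned
o=robot.get_obs();x,y,z,w=o['tool_rot'];yaw=2*np.arctan2(y,x)
for j in ([-85,-36],):
    d=tow(np.array(j)/1e3)-o['position'][:2]; e=np.array([np.cos(yaw),np.sin(yaw)])
    print('shift tool x,y frac',d@e/.3,(d@[e[1],-e[0]])/.3)
E
```

```text
a -0.934672628305339 -53.552796828295854 t [ 0.4568 -0.2408] res [[-0.0007 -0.0026]
 [ 0.0025 -0.    ]
 [-0.0021 -0.0001]
 [ 0.0004  0.0027]]
t 1.15 tcp jig [ 147.7 -347.5] z 194.3 yaw err deg -11.37 F [ 0.3 -0.   0.1] w 0.087
[-0.02688877 -0.03508281] [-0.11876301  0.09423469] box
[-0.06448129  0.08780347] [-0.06409828  0.08317326]
[0.08177949 0.06732903] [0.07506662 0.06369213]
shift tool x,y frac 0.8651911321020717 -0.9649389625865484
```

```bash
python3 -m handwheel '[[0.2,-0.22,0,-0.01],[0.43,-0.47,0,-0.02],[0.65,-0.7,0,-0.0316],[0.87,-0.942,0,-0.0316],[0.87,-0.942,0,-0.0316],[0.87,-0.942,0,-0.0316],[0.87,-0.942,0,-0.0316],[0.87,-0.942,0,-0.0316],[0.87,-0.942,0,-0.0316],[0.87,-0.942,0,-0.0316],[0.87,-0.942,0,-0.0316],[0.87,-0.942,0,-0.0316],[0.87,-0.942,0.2,-0.0316],[0.87,-0.942,0.3,-0.0316],[0.87,-0.942,0.3,-0.0316]]' 0 20; python3 -c "
from h import *
st()
c=vision.camera('side');cv2.imwrite('pics/s2.png',cv2.resize(c['frame'][60:300,230:550],None,fx=2.4,fy=2.4)[:,:,::-1])"
```

```text
time: 2.5
position: [0.3787, -0.1992, 0.0998]
tool_rot: [0.95, 0.312, -0.003, -0.004]
ft_force: [-1.3, 0.4, -0.3]
grip_width: 0.0012
grip_force: 0.0
t 2.5 tcp jig [-79.9 -38.1] z 99.8 yaw err deg -0.13 F [-1.3  0.4 -0.3] w 0.001
```

View pics/s2.png

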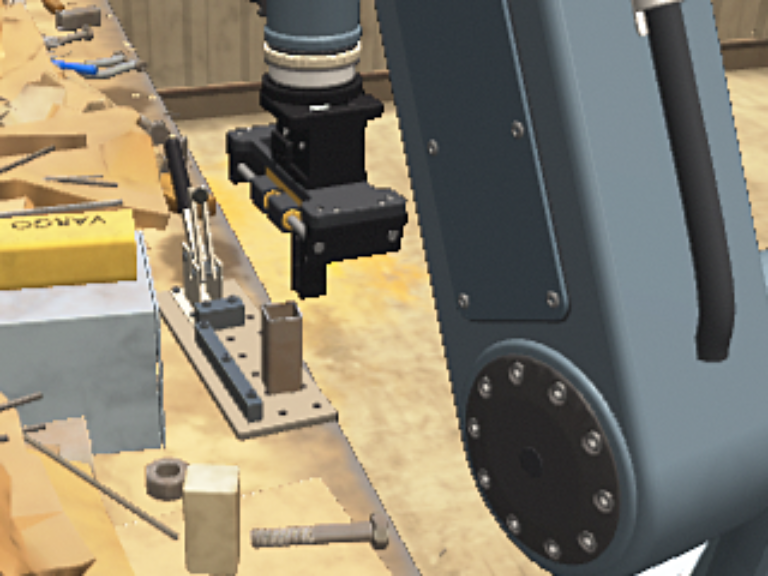

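```bash
python3 -c "
from h import *
st()
c=vision.camera('side');print(proj(c,[.3787,-.1992,.092]),proj(c,[.4126,-.24,.085]))
T=vision.camera('top');r=vision.look_for('side','tube');print(r)
cv2.imwrite('pics/s3.png',np.hstack([c['frame'][100:330,250:530],T['frame'][120:350,220:500]])[:,:,::-1])"
```

```text
t 2.55 tcp jig [-79.7 -37.9] z 100.8 yaw err deg -0.13 F [-0.3  0.1 -0.5] w 0.001
[357.55460083 198.25887396] [346.39872627 189.62454592]
[{'point': [204.0, 346.1], 'conf': 0.68}]
```

View pics/s3.png

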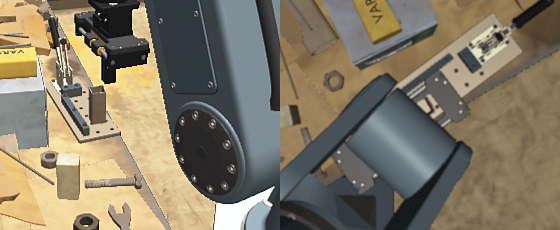

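```bash
python3 -c "
from h import *
st()
o=robot.get_obs();p=np.array(o['position']);from scipy.spatial.transform import Rotation as Q
M=Q.from_quat(o['tool_rot']).as_matrix()
ims=[]
for n in('side','top'):
    c=vision.camera(n);f=c['frame'].copy()
    x0,y0=(270,90) if n=='side' else (300,110)
    f=cv2.resize(f[y0:y0+200,x0:x0+133],None,fx=3,fy=3)
    for v,col in (([0,0,.008],(255,0,0)),([0,0,-.062],(0,255,0)),([0,.095,-.062],(0,0,255)),([0,-.095,-.062],(255,255,0)),([.037,0,-.062],(255,0,255)),([-.037,0,-.062],(0,255,255))):
        q=proj(c,p+M@v);cv2.circle(f,(int((q[0]-x0+.5)*3),int((q[1]-y0+.5)*3)),4,col,1)
    ims.append(f)
cv2.imwrite('pics/s4.png',np.hstack(ims)[:,:,::-1])"
```

```text
t 2.7 tcp jig [-76.  -36.5] z 105.4 yaw err deg -0.08 F [0.7 0.4 0.7] w 0.001
```

View pics/s4.png

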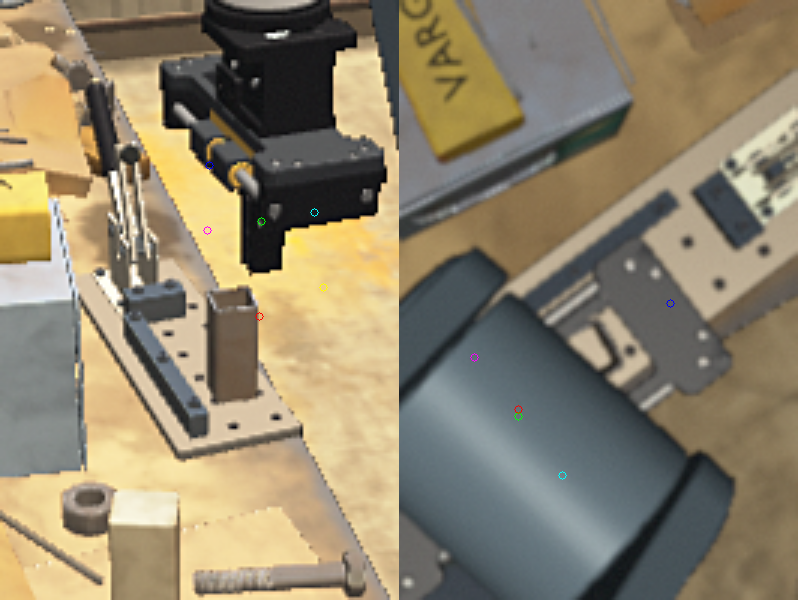

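The body is roughly where predicted, but the fingertip shows about 15 px above its projection. I'll lower it at this clear spot and check the height against the plate.

```bash
python3 -m handwheel '[[0,0,0.1,0],[0,0,0.18,0],[0,0,0.2167,0],[0,0,0.2167,0],[0,0,0.2167,0]]'; python3 -c "
from h import *
from scipy.spatial.transform import Rotation as Q
c=vision.camera('side');st();o=robot.get_obs();p=np.array(o['position'])
M=Q.from_quat(o['tool_rot']).as_matrix()
x0,y0=280,110
f=cv2.resize(c['frame'][y0:y0+150,x0:x0+160],None,fx=3.5,fy=3.5)
for y in(-.015,.015):
  for x in (-.01,.01):
    q=proj(c,p+M@[x,y,.008]);cv2.circle(f,(int((q[0]-x0+.5)*3.5),int((q[1]-y0+.5)*3.5)),3,(255,0,0),1)
cv2.imwrite('pics/s5.png',f[:,:,::-1])"
```

```text
time: 3.22
position: [0.3823, -0.2002, 0.0404]
tool_rot: [0.95, 0.313, 0.001, 0.001]
ft_force: [-0.4, 0.8, 0.6]
grip_width: 0.0005
grip_force: 0.0
t 3.27 tcp jig [-76.6 -35.7] z 40.7 yaw err deg 0.02 F [ 0.1 -0.5 -0.2] w 0.0
```

View pics/s5.png

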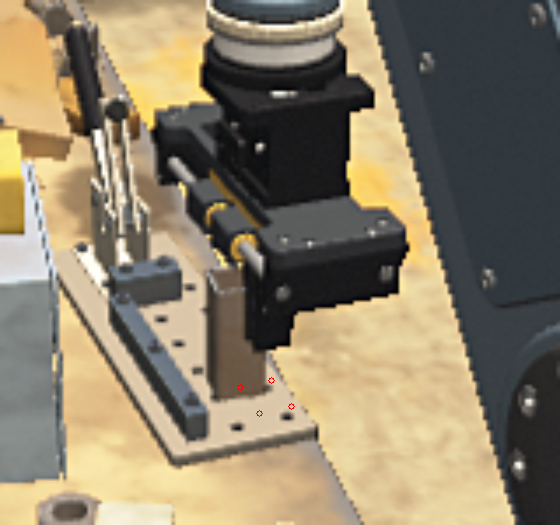

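```bash
python3 -m handwheel '[[0,0,-0.112,0],[0,0,-0.112,0],[0,0,-0.112,0],[0,0.03,-0.112,0],[0,0.06,-0.112,0],[0,0.08,-0.112,0],[0,0.1,-0.112,0],[0,0.12,-0.112,0],[0,0.14,-0.112,0],[0,0.16,-0.112,0],[0,0.16,-0.112,0],[0,0.16,-0.112,0]]'; python3 -c "
from h import *
c=vision.camera('side');st();r=vision.look_for('side','tube');print(r)
f=c['frame'][110:260,280:440];cv2.imwrite('pics/s6.png',cv2.resize(f,None,fx=3.5,fy=3.5)[:,:,::-1])"
```

```text
time: 4.27
position: [0.4102, -0.2382, 0.0727]
tool_rot: [0.95, 0.313, -0.0, -0.0]
ft_force: [0.1, -0.5, -0.7]
grip_width: 0.0005
grip_force: 0.0
t 4.32 tcp jig [-30.4 -36. ] z 72.7 yaw err deg 0.01 F [0.6 0.  0. ] w 0.0
[{'point': [202.9, 346.9], 'conf': 0.79}]
```

View pics/s6.png

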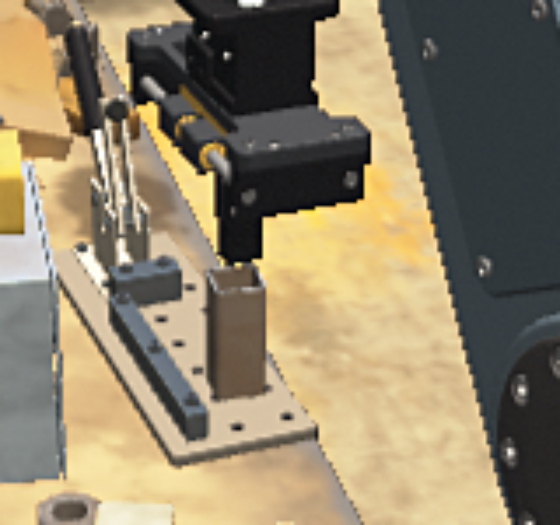

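The tube still stands and nothing was touched. The finger passed over it, so the real tip is about 25–30 mm higher than the reported TCP implies. I'll back off and repeat the push about 33 mm lower.

```bash
python3 -m handwheel '[[0,-0.08,0,0],[0,-0.16,0,0],[0,-0.16,0,0],[0,-0.16,0.11,0],[0,-0.16,0.11,0],[0,-0.16,0.11,0],[0,-0.13,0.11,0],[0,-0.11,0.11,0],[0,-0.09,0.11,0],[0,-0.07,0.11,0],[0,-0.05,0.11,0],[0,-0.03,0.11,0],[0,-0.01,0.11,0],[0,0.01,0.11,0],[0,0.01,0.11,0],[0,0.01,0.11,0]]'; python3 -c "
from h import *
c=vision.camera('side');st();r=vision.look_for('side','tube');print(r)
f=c['frame'][110:260,280:440];cv2.imwrite('pics/s7.png',cv2.resize(f,None,fx=3.5,fy=3.5)[:,:,::-1])"
```

```text
time: 5.7
position: [0.4121, -0.2408, 0.0399]
tool_rot: [0.95, 0.313, 0.0, 0.0]
ft_force: [-0.5, -0.3, 0.5]
grip_width: 0.0006
grip_force: 0.0
t 5.75 tcp jig [-27.2 -36. ] z 39.8 yaw err deg 0.01 F [-0.5 -0.   0.5] w 0.001
[{'point': [201.3, 340.4], 'conf': 0.79}, {'point': [202.8, 323.4], 'conf': 0.53}]
```

View pics/s7.png

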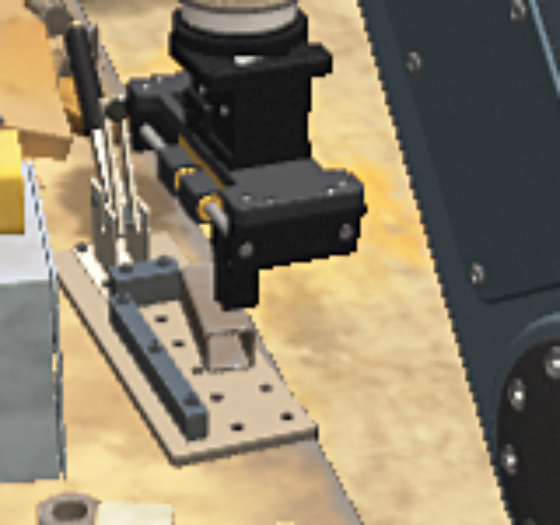

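The side view shows the tube lying flat, near end at about (350,230) in the crop, with its far end close to the stop and a gap to the fence. Next I raise the arm, move clear to the robot side, turn a quarter, and measure.

```bash
python3 -m handwheel '[[0,0,-0.1,0],[0,0,-0.2,0],[-0.1,0.05,-0.2,0.02],[-0.2,0.1,-0.2,0.04],[-0.3,0.2,-0.2,0.06],[-0.4,0.25,-0.2,0.08],[-0.4,0.25,-0.2,0.1],[-0.4,0.25,-0.2,0.12],[-0.4,0.25,-0.2,0.14],[-0.4,0.25,-0.2,0.16],[-0.4,0.25,-0.2,0.18],[-0.4,0.25,-0.2,0.2],[-0.4,0.25,-0.2,0.22],[-0.4,0.25,-0.2,0.24],[-0.4,0.25,-0.2,0.25],[-0.4,0.25,-0.2,0.25]]'
cat > tube.py <<'E'
from h import *
import sys
st();print('q',np.round(robot.get_obs()['q'],2))
for n in('top','side'):
    c=vision.camera(n);cv2.imwrite(f'pics/{n}_{sys.argv[1]}.png',c['frame'][:,:,::-1])
    for l in ('tube','stop'):
        r=vision.outline_of(n,l)
        for x in r[:1]:
            W=np.array([toj(onz(c,p,.042 if l=='tube' else .034))*1000 for p in np.argwhere(x['mask'])])
            b=cv2.minAreaRect(W.astype(np.float32));print(n,l,round(x['conf'],2),np.round(cv2.boxPoints(b)).tolist(),np.round(b[1]),round(b[2],1),'mean',W.mean(0).round(1))
E
python3 tube.py a
```

```text
time: 7.13
position: [0.3596, -0.3713, 0.0997]
tool_rot: [0.893, -0.451, -0.001, -0.0]
ft_force: [0.2, 0.3, 0.3]
grip_width: 0.0003
grip_force: 0.0
t 7.13 tcp jig [  47.3 -155.8] z 99.7 yaw err deg 89.96 F [0.2 0.3 0.3] w 0.0
q [-1.02  0.53  1.79  0.    0.83  1.49]
top tube 0.7 [[-13.0, -55.0], [64.0, -64.0], [68.0, -31.0], [-9.0, -22.0]] [33. 77.] 83.6 mean [ 27.4 -42.8]
top stop 0.77 [[-85.0, 25.0], [-85.0, -65.0], [280.0, -65.0], [280.0, 25.0]] [365.  90.] 0.0 mean [ 64.8 -16.8]
side tube 0.77 [[-61.0, -47.0], [65.0, -64.0], [70.0, -23.0], [-55.0, -6.0]] [ 42. 127.] 82.3 mean [  3.  -34.6]
side stop 0.67 [[-135.0, -48.0], [546.0, -114.0], [557.0, -5.0], [-125.0, 61.0]] [110. 684.] 84.5 mean [ 55.9 -12.1]
```

```bash
python3 -m handwheel '[[-0.033,-0.12,0,0],[-0.033,-0.2267,0,0],[-0.033,-0.2267,0.12,0],[-0.033,-0.2267,0.24,0],[-0.033,-0.2267,0.3,0],[-0.033,-0.2267,0.333,0],[-0.033,-0.2267,0.333,0],[-0.033,-0.2267,0.333,0]]'; python3 -m handwheel '[[0,-0.02,0,0],[0,-0.04,0,0],[0,-0.06,0,0],[0,-0.08,0,0],[0,-0.1,0,0],[0,-0.115,0,0],[0,-0.125,0,0],[0,-0.125,0,0],[0,-0.125,0,0]]';python3 tube.py b
```

```text
time: 8.1
position: [0.4088, -0.324, 0.0001]
tool_rot: [0.893, -0.45, -0.0, -0.0]
ft_force: [-1.2, -0.1, 0.0]
grip_width: 0.0004
grip_force: 0.0
time: 8.85
position: [0.439, -0.3008, -0.0001]
tool_rot: [0.893, -0.45, -0.0, -0.0]
ft_force: [0.5, 0.7, 0.5]
grip_width: 0.0003
grip_force: 0.0
t 8.85 tcp jig [ 37.8 -50. ] z -0.1 yaw err deg -89.98 F [0.5 0.7 0.5] w 0.0
q [-0.81  0.71  1.81  0.    0.62  1.69]
top stop 0.59 [[-54.0, -62.0], [278.0, -67.0], [279.0, 24.0], [-53.0, 28.0]] [ 90. 333.] 89.3 mean [136.6 -10.3]
side tube 0.65 [[-58.0, -38.0], [63.0, -39.0], [63.0, 5.0], [-57.0, 6.0]] [ 44. 121.] 89.6 mean [  1.7 -15.7]
side stop 0.81 [[-137.0, -49.0], [547.0, -117.0], [558.0, -8.0], [-126.0, 60.0]] [110. 688.] 84.3 mean [ 44. -12.]
```

```bash
python3 -m handwheel '[[0,-0.004,0,0],[0,-0.008,0,0],[0,-0.01,0,0],[0,-0.01,0,0],[0,-0.01,0,0]]'; python3 -m handwheel '[[0,-0.004,0,0],[0,-0.007,0,0],[0,-0.007,0,0],[0,-0.007,0,0]]'; python3 -c "
from h import *
st()"
```

```text
time: 9.57
position: [0.4413, -0.2997, 0.0]
tool_rot: [0.893, -0.45, -0.0, 0.0]
ft_force: [0.1, -0.7, -1.1]
grip_width: 0.0004
grip_force: 0.5
time: 9.9
position: [0.4431, -0.2983, 0.0]
tool_rot: [0.893, -0.45, 0.0, -0.0]
ft_force: [-1.4, -1.0, -0.5]
grip_width: 0.0009
grip_force: 0.4
t 9.9 tcp jig [ 38.2 -45.2] z 0.0 yaw err deg -89.98 F [-1.4 -1.  -0.5] w 0.001
```

```bash
python3 -m handwheel '[[0,-0.004,0,0],[0,-0.007,0,0],[0,-0.007,0,0],[0,-0.007,0,0]]';python3 -m handwheel '[[0,-0.004,0,0],[0,-0.007,0,0],[0,-0.007,0,0],[0,-0.007,0,0]]'; python3 tube.py c
```

```text
time: 10.23
position: [0.4448, -0.297, 0.0]
tool_rot: [0.893, -0.45, 0.0, -0.0]
ft_force: [-0.8, -0.9, 0.2]
grip_width: 0.0004
grip_force: 0.4
time: 10.57
position: [0.4456, -0.2952, -0.0001]
tool_rot: [0.893, -0.45, -0.001, -0.0]
ft_force: [-3.0, 0.1, 1.4]
grip_width: 0.0004
grip_force: 1.3
t 10.57 tcp jig [ 37.1 -41.3] z -0.1 yaw err deg -89.97 F [-3.   0.1  1.4] w 0.0
q [-0.79  0.72  1.8  -0.    0.63  1.71]
top stop 0.89 [[-64.0, 11.0], [251.0, -97.0], [280.0, -12.0], [-35.0, 95.0]] [ 89. 333.] 71.2 mean [157.1 -12.5]
side tube 0.71 [[-63.0, -33.0], [63.0, -35.0], [64.0, 5.0], [-62.0, 8.0]] [ 41. 125.] 88.8 mean [ -0.8 -11.9]
```

```bash
python3 -m handwheel '[[0,-0.004,0,0],[0,-0.007,0,0],[0,-0.007,0,0],[0,-0.007,0,0]]';python3 -m handwheel '[[0,-0.004,0,0],[0,-0.007,0,0],[0,-0.007,0,0],[0,-0.007,0,0]]'; python3 tube.py d
```

```text
time: 11.2
position: [0.4462, -0.2952, -0.0]
tool_rot: [0.893, -0.45, -0.001, 0.001]
ft_force: [-10.0, -4.1, 1.3]
grip_width: 0.0005
grip_force: 5.0
time: 11.53
position: [0.4462, -0.2952, 0.0001]
tool_rot: [0.893, -0.449, -0.002, 0.002]
ft_force: [-15.4, -8.8, 4.0]
grip_width: 0.0005
grip_force: 9.0
t 11.53 tcp jig [ 37.5 -40.8] z 0.1 yaw err deg -89.82 F [-15.4  -8.8   4. ] w 0.0
q [-0.79  0.72  1.79 -0.01  0.63  1.72]
top stop 0.91 [[-66.0, 12.0], [253.0, -97.0], [282.0, -12.0], [-37.0, 97.0]] [ 90. 337.] 71.2 mean [170.  -13.7]
side tube 0.77 [[-57.0, -31.0], [63.0, -31.0], [63.0, 6.0], [-57.0, 6.0]] [ 37. 120.] 89.9 mean [  3.5 -11.7]
side stop 0.78 [[-134.0, -47.0], [547.0, -116.0], [558.0, -8.0], [-123.0, 60.0]] [108. 684.] 84.3 mean [ 38.8 -11.6]
```

The tube is seated on the fence: 17 N of reaction and no further motion. Next I back off, turn back, go behind the tube's near end and push along +x.

```bash
python3 -m handwheel '[[0,0.05,0,0],[0,0.15,0,0],[0,0.2,-0.05,0],[0,0.2,-0.2,0],[0,0.2,-0.333,-0.02],[0,0.2,-0.333,-0.04],[0,0.2,-0.333,-0.06],[-0.05,0.2,-0.333,-0.08],[-0.1,0.2,-0.333,-0.1],[-0.15,0.1,-0.333,-0.12],[-0.2,0,-0.333,-0.14],[-0.25,-0.063,-0.333,-0.16],[-0.293,-0.063,-0.333,-0.18],[-0.293,-0.063,-0.333,-0.2],[-0.293,-0.063,-0.333,-0.22],[-0.293,-0.063,-0.333,-0.24],[-0.293,-0.063,-0.333,-0.25],[-0.293,-0.063,-0.333,-0.25],[-0.293,-0.063,-0.333,-0.25]]';python3 -c "
from h import *
st();c=vision.camera('top');x=vision.outline_of('side','tube') 
for z in(.08,.12,.15):print(toj(onz(c,(166.7,424.7),z))*1000)
x=vision.outline_of('top','clamp_arm')
if x:
  W=np.array([toj(onz(c,p,.1))*1000 for p in np.argwhere(x[0]['mask'])]);print(x[0]['conf'],W.min(0),W.max(0))"
python3 tube.py e
```

```text
time: 13.42
position: [0.414, -0.212, 0.1003]
tool_rot: [0.95, 0.312, 0.001, 0.001]
ft_force: [-0.6, 0.5, -1.0]
grip_width: 0.0007
grip_force: 0.0
t 13.42 tcp jig [-48.6 -17.3] z 100.3 yaw err deg -0.12 F [-0.6  0.5 -1. ] w 0.001
[119.53019673 -16.11681995]
[110.98584831 -15.70531796]
[104.577587   -15.39669148]
0.86 [107.41209111 -22.500634  ] [171.73472052  -8.36320198]
t 13.57 tcp jig [-49.2 -17.8] z 100.1 yaw err deg -0.07 F [-0.1  0.2  0.1] w 0.001
q [-0.72  0.47  1.92  0.    0.75  0.22]
top stop 0.7 [[19.0, -63.0], [280.0, -64.0], [280.0, 24.0], [19.0, 25.0]] [ 88. 261.] 89.8 mean [144.1 -18.8]
side tube 0.83 [[-59.0, 6.0], [-59.0, -32.0], [64.0, -31.0], [63.0, 6.0]] [122.  37.] 0.4 mean [  3.5 -11.7]
side stop 0.86 [[-137.0, -49.0], [548.0, -116.0], [558.0, -6.0], [-126.0, 61.0]] [110. 687.] 84.4 mean [ 61.4 -15.8]
```

```bash
python3 -m handwheel '[[0,0,0.12,0],[0,0,0.24,0],[0,0,0.3,0],[0,0,0.317,0],[0,0,0.317,0],[0,0.03,0.317,0],[0,0.06,0.317,0],[0,0.08,0.317,0],[0,0.1,0.317,0],[0,0.12,0.317,0],[0,0.14,0.317,0],[0,0.14,0.317,0],[0,0.14,0.317,0]]'; python3 -m handwheel '[[0,0.006,0,0],[0,0.012,0,0],[0,0.012,0,0],[0,0.012,0,0]]'; python3 -m handwheel '[[0,0.006,0,0],[0,0.01,0,0],[0,0.01,0,0],[0,0.01,0,0]]'; python3 tube.py f
```

```text
time: 14.95
position: [0.4386, -0.2463, 0.005]
tool_rot: [0.95, 0.313, 0.001, 0.001]
ft_force: [0.7, 0.7, -0.8]
grip_width: 0.0005
grip_force: 0.0
time: 15.28
position: [0.4395, -0.2478, 0.0047]
tool_rot: [0.95, 0.313, -0.0, -0.0]
ft_force: [-0.6, 0.9, 0.3]
grip_width: 0.0002
grip_force: 0.6
time: 15.62
position: [0.442, -0.251, 0.0048]
tool_rot: [0.95, 0.313, 0.0, 0.0]
ft_force: [-0.3, -0.2, -0.9]
grip_width: 0.0002
grip_force: 0.2
t 15.62 tcp jig [ -0.6 -17.9] z 4.8 yaw err deg 0.01 F [-0.3 -0.2 -0.9] w 0.0
q [-0.74  0.69  1.87 -0.    0.59  0.2 ]
top tube 0.66 [[-149.0, 93.0], [-120.0, 71.0], [-99.0, 100.0], [-128.0, 122.0]] [36. 36.] 53.1 mean [-124.2   95.8]
top stop 0.78 [[115.0, 25.0], [116.0, -64.0], [280.0, -63.0], [279.0, 26.0]] [164.  89.] 0.5 mean [168.6 -18.3]
side tube 0.85 [[-40.0, -18.0], [84.0, -30.0], [88.0, 3.0], [-37.0, 15.0]] [ 34. 125.] 84.4 mean [28.3 -7.1]
side stop 0.71 [[-135.0, -49.0], [547.0, -117.0], [558.0, -5.0], [-124.0, 63.0]] [112. 685.] 84.3 mean [31.1 -8.6]
```

```bash
python3 -m handwheel '[[0,0.005,0,0],[0,0.008,0,0],[0,0.008,0,0],[0,0.008,0,0]]'; python3 -m handwheel '[[0,0.005,0,0],[0,0.008,0,0],[0,0.008,0,0],[0,0.008,0,0]]'; python3 tube.py g
```

```text
time: 16.25
position: [0.4425, -0.2519, 0.0048]
tool_rot: [0.95, 0.313, -0.0, -0.001]
ft_force: [-1.5, 2.0, 1.2]
grip_width: 0.0002
grip_force: 1.2
time: 16.58
position: [0.4423, -0.2518, 0.0046]
tool_rot: [0.95, 0.313, -0.001, -0.003]
ft_force: [-3.1, 6.0, 5.4]
grip_width: 0.0006
grip_force: 3.1
t 16.58 tcp jig [  0.3 -18.2] z 4.6 yaw err deg 0.01 F [-3.1  6.   5.4] w 0.001
q [-0.74  0.69  1.86  0.    0.6   0.2 ]
top stop 0.81 [[114.0, 25.0], [115.0, -64.0], [281.0, -62.0], [279.0, 27.0]] [165.  89.] 0.9 mean [170.7 -18.8]
side tube 0.63 [[-146.0, -43.0], [526.0, -110.0], [537.0, -2.0], [-135.0, 64.0]] [108. 675.] 84.4 mean [14.3 -4.2]
side stop 0.66 [[-136.0, -49.0], [547.0, -116.0], [557.0, -6.0], [-125.0, 61.0]] [110. 686.] 84.5 mean [27.1 -8.7]
```

```bash
python3 -m handwheel '[[0,0.004,0,0],[0,0.007,0,0],[0,0.007,0,0],[0,0.007,0,0]]'; python3 -c "
from h import *
st()"; python3 -m handwheel '[[0,-0.05,0,0],[0,-0.15,0,0],[0,-0.15,-0.1,0],[0,-0.15,-0.2,0],[-0.1,-0.15,-0.35,0],[-0.2,-0.1,-0.45,0],[-0.3,0,-0.5,0],[-0.4,0.15,-0.5,0],[-0.45,0.25,-0.5,0],[-0.45,0.25,-0.5,0],[-0.45,0.25,-0.5,0]]';  python3 tube.py h
```

```text
time: 17.22
position: [0.4422, -0.2518, 0.0046]
tool_rot: [0.95, 0.313, -0.002, -0.005]
ft_force: [-3.8, 8.6, 6.4]
grip_width: 0.0005
grip_force: 4.5
t 17.22 tcp jig [  0.2 -18.3] z 4.6 yaw err deg 0.01 F [-3.8  8.6  6.4] w 0.001
time: 18.13
position: [0.3832, -0.4045, 0.1562]
tool_rot: [0.95, 0.311, 0.001, 0.005]
ft_force: [0.7, -0.1, 0.7]
grip_width: 0.0008
grip_force: 0.0
t 18.13 tcp jig [  87.9 -156.4] z 156.2 yaw err deg -0.2 F [ 0.7 -0.1  0.7] w 0.001
q [-1.01  0.48  1.65 -0.    1.   -0.07]
top tube 0.77 [[6.0, -32.0], [84.0, -33.0], [85.0, -0.0], [7.0, 1.0]] [33. 78.] 89.2 mean [ 45.2 -16. ]
top stop 0.66 [[-85.0, 26.0], [-85.0, -66.0], [280.0, -64.0], [280.0, 28.0]] [365.  92.] 0.3 mean [ 62.3 -19.5]
side tube 0.55 [[-37.0, -31.0], [86.0, -32.0], [86.0, 6.0], [-37.0, 7.0]] [ 38. 123.] 89.4 mean [ 24.4 -11.7]
side stop 0.75 [[-136.0, -47.0], [547.0, -115.0], [558.0, -8.0], [-125.0, 60.0]] [108. 686.] 84.3 mean [ 57.  -15.3]
```

Run:
```python
from h import *
c=vision.camera('side')
for nm,(X,Y,Z),s,(x0,y0) in (('s7',(-27.2,-36,39.8),3.5,(280,110)),('s5',(-76.6,-35.7,40.7),3.5,(280,110)),('s6',(-30.4,-36,72.7),3.5,(280,110))):
  for d in (-8,10,17,22,27):
    o=[]
    for dx,dy in((-9.3,9.5),(-9.3,-9.5)):
        w=tow([(X+dx)/1e3,(Y+dy)/1e3]);q=proj(c,[*w,(Z+d)/1e3]);o.append(((q+.5-[x0,y0])*s).round())
    print(nm,d,o)
st()
for n in('side','top'):
    vision.camera(n)
    print(n,[ (np.round(x['point']),x['conf']) for x in vision.look_for(n,'clamp_handle')[:1]])
f={n:cv2.imread(f'pics/{n}.png') for n in('s7','s5')}
for n,(r0,r1,cc) in {'s7':(260,340,(225,235,245,252)),'s5':(300,380,(262,275,285,292))}.items():
    g=f[n].astype(int).sum(2)
    for x in cc: print(n,x,[(r,g[r,x]) for r in range(r0,r1,7)])
```

```text
s7 -8 [array([226., 367.]), array([255., 362.])]
s7 10 [array([226., 342.]), array([256., 336.])]
s7 17 [array([226., 332.]), array([256., 326.])]
s7 22 [array([226., 324.]), array([256., 319.])]
s7 27 [array([226., 317.]), array([256., 311.])]
s5 -8 [array([256., 408.]), array([287., 402.])]
s5 10 [array([257., 382.]), array([287., 376.])]
s5 17 [array([257., 371.]), array([288., 365.])]
s5 22 [array([257., 364.]), array([288., 358.])]
s5 27 [array([257., 356.]), array([288., 350.])]
s6 -8 [array([228., 323.]), array([258., 317.])]
s6 10 [array([228., 296.]), array([258., 291.])]
s6 17 [array([228., 286.]), array([259., 280.])]
s6 22 [array([229., 278.]), array([259., 273.])]
s6 27 [array([229., 271.]), array([259., 265.])]
t 18.48 tcp jig [  79.5 -152.1] z 154.6 yaw err deg 0.09 F [0.1 0.5 0.8] w 0.0
side [(array([133., 305.]), 0.54)]
top [(array([132., 473.]), 0.75)]
s7 225 [(260, np.int64(55)), (267, np.int64(59)), (274, np.int64(59)), (281, np.int64(73)), (288, np.int64(60)), (295, np.int64(53)), (302, np.int64(52)), (309, np.int64(55)), (316, np.int64(445)), (323, np.int64(434)
[... 1205 characters left out ...]
np.int64(66)), (335, np.int64(70)), (342, np.int64(53)), (349, np.int64(309)), (356, np.int64(610)), (363, np.int64(399)), (370, np.int64(466)), (377, np.int64(589))]
s5 285 [(300, np.int64(130)), (307, np.int64(71)), (314, np.int64(67)), (321, np.int64(60)), (328, np.int64(58)), (335, np.int64(58)), (342, np.int64(27)), (349, np.int64(623)), (356, np.int64(603)), (363, np.int64(586)), (370, np.int64(606)), (377, np.int64(595))]
s5 292 [(300, np.int64(68)), (307, np.int64(76)), (314, np.int64(40)), (321, np.int64(39)), (328, np.int64(206)), (335, np.int64(548)), (342, np.int64(526)), (349, np.int64(611)), (356, np.int64(601)), (363, np.int64(580)), (370, np.int64(594)), (377, np.int64(585))]
```

```bash
python3 -m handwheel '[[0.1,0.1,0,0],[0.2,0.2,0,0],[0.3,0.3,0,0],[0.4,0.389,0,0],[0.457,0.389,0,0],[0.457,0.389,0.0667,0],[0.457,0.389,0.0667,0],[0.457,0.389,0.0667,0],[0.457,0.389,0.0667,0]]'; python3 -c "
from h import *
from scipy.spatial.transform import Rotation as Q
st();o=robot.get_obs();p=np.array(o['position'])
c=vision.camera('side')
f=cv2.resize(c['frame'][50:230,240:400],None,fx=3.3,fy=3.3)
for dx,dy in((9.3,0),(-9.3,9.5),(-9.3,-9.5)):
    w=R@np.array([dx/1e3,dy/1e3])+p[:2];q=(proj(c,[*w,p[2]+.03])+.5-[240,50])*3.3;cv2.circle(f,(int(q[0]),int(q[1])),3,(255,0,0),1)
cv2.imwrite('pics/h1.png',f[:,:,::-1])"
```

```text
time: 19.43
position: [0.5607, -0.4091, 0.1349]
tool_rot: [0.95, 0.313, -0.0, -0.0]
ft_force: [0.3, 0.0, 0.2]
grip_width: 0.0004
grip_force: 0.0
t 19.43 tcp jig [197.1 -16.4] z 134.9 yaw err deg -0.01 F [0.3 0.  0.2] w 0.0
```

View pics/h1.png

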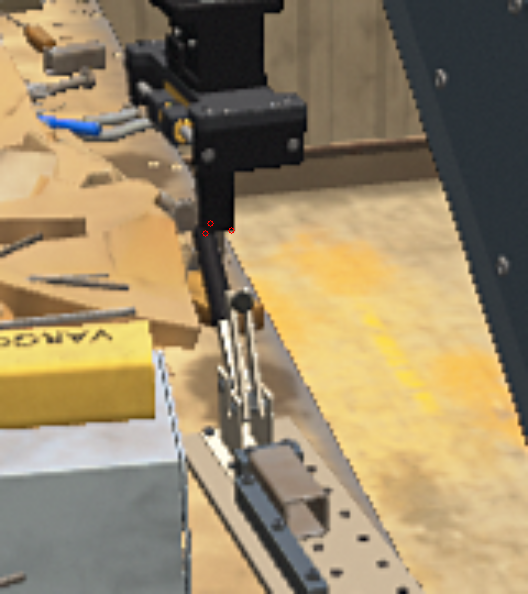

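The picture shows the tube lying home against the fence and stop, and the finger tip at about (230,215) in the crop, just above the grip. The projection with the 30 mm correction matches. Next I push the handle along its arc.

```bash
python3 -m handwheel '[[0,0,0.04,0],[0,0,0.07,0],[0,0,0.086,0],[0,0.012,0.095,0],[0,0.025,0.105,0],[0,0.036,0.116,0],[0,0.047,0.128,0],[0,0.058,0.14,0],[0,0.068,0.152,0],[0,0.077,0.165,0],[0,0.085,0.179,0],[0,0.085,0.179,0]]'; python3 -c "
from h import *
st()"
```

```text
time: 20.48
position: [0.5772, -0.4304, 0.0803]
tool_rot: [0.95, 0.313, 0.0, 0.001]
ft_force: [0.5, 0.4, -0.1]
grip_width: 0.0004
grip_force: 0.1
t 20.48 tcp jig [224.  -15.8] z 80.3 yaw err deg 0.0 F [ 0.5  0.4 -0.1] w 0.0
```

```bash
python3 -m handwheel '[[0,0.008,0.014,0],[0,0.015,0.027,0],[0,0.022,0.042,0],[0,0.028,0.057,0],[0,0.033,0.072,0],[0,0.037,0.087,0],[0,0.04,0.103,0],[0,0.042,0.112,0],[0,0.043,0.119,0],[0,0.043,0.119,0]]'; python3 -c "
from h import *
st()
for n in('side','top'):
    c=vision.camera(n);cv2.imwrite(f'pics/{n}_k.png',c['frame'][:,:,::-1])
    for l in('clamp_handle','clamp_arm','tube'): print(n,l,[ (np.round(x['point']),x['conf']) for x in vision.look_for(n,l)[:1]])"
```

```text
time: 21.32
position: [0.5842, -0.4398, 0.0477]
tool_rot: [0.95, 0.313, -0.0, -0.0]
ft_force: [-3.3, 3.4, 10.7]
grip_width: 0.0004
grip_force: 5.3
t 21.32 tcp jig [235.8 -15.7] z 47.7 yaw err deg 0.03 F [-3.3  3.4 10.7] w 0.0
side clamp_handle [(array([158., 308.]), 0.53)]
side clamp_arm [(array([184., 320.]), 0.76)]
side tube [(array([200., 330.]), 0.57)]
top clamp_handle []
top clamp_arm []
top tube []
```

```bash
for i in 1; do python3 -m handwheel '[[0,0.001,0.004,0],[0,0.001,0.008,0],[0,0.001,0.008,0],[0,0.001,0.008,0]]'; done; python3 -m handwheel '[[0,0,0.004,0],[0,0,0.008,0],[0,0,0.008,0],[0,0,0.008,0]]'; python3 -m handwheel '[[0,0,0.004,0],[0,0,0.008,0],[0,0,0.008,0],[0,0,0.008,0]]'
```

```text
time: 22.05
position: [0.5842, -0.4398, 0.0474]
tool_rot: [0.95, 0.313, -0.0, 0.0]
ft_force: [-5.7, 6.0, 19.4]
grip_width: 0.0007
grip_force: 9.6
time: 22.38
position: [0.5843, -0.4399, 0.0471]
tool_rot: [0.95, 0.313, -0.0, 0.0]
ft_force: [-8.0, 7.4, 27.1]
grip_width: 0.0005
grip_force: 13.6
time: 22.72
position: [0.5844, -0.4399, 0.0469]
tool_rot: [0.95, 0.313, -0.0, 0.001]
ft_force: [-9.9, 9.7, 34.6]
grip_width: 0.0005
grip_force: 17.7
```

```bash
python3 -m handwheel '[[0,0,-0.03,0],[0,0,-0.1,0],[0,0,-0.2,0],[0,0,-0.3,0],[-0.1,0,-0.35,0],[-0.25,0,-0.35,0],[-0.4,0,-0.35,0],[-0.5,0,-0.35,0],[-0.5,0,-0.35,0],[-0.5,0,-0.35,0],[-0.5,0,-0.35,0]]'
python3 - <<'E'
from h import *
st()
for n in('top','side'):
    c=vision.camera(n)
    for l in('clamp_handle','clamp_arm','tube'):
        for x in vision.outline_of(n,l)[:1]:
            P=np.argwhere(x['mask']);z={'clamp_handle':.07,'clamp_arm':.06,'tube':.042}[l]
            W=np.array([toj(onz(c,p,z))*1000 for p in P]);print(n,l,round(x['conf'],2),'pix',P.mean(0).round(1),'jig',W.min(0).round(),W.max(0).round(),W.mean(0).round(1))
            if n=='side' and l=='clamp_handle':
                m=cv2.fitLine(P[:,::-1].astype(np.float32),2,0,.01,.01).ravel();print('dir',m,'extent rows',P[:,0].min(),P[:,0].max())
    for v in (0,.7,.8):
        s=.85-v;pt=[]
        for r in(.045,.085,.125):
            w=tow([.150+r*np.cos(s),-.016]);pt.append(proj(c,[*w,.062+r*np.sin(s)]).round(1))
        print(n,v,'expected (col,row)',pt)
E
```

```text
time: 23.63
position: [0.4638, -0.5293, 0.1429]
tool_rot: [0.95, 0.312, 0.0, -0.0]
ft_force: [-0.9, 0.6, 0.1]
grip_width: 0.0007
grip_force: 0.0
t 23.63 tcp jig [ 236.3 -165.8] z 142.9 yaw err deg -0.03 F [-0.9  0.6  0.1] w 0.001
top clamp_handle 0.55 pix [136.6 464.7] jig [125. -25.] [274.  -5.] [207.3 -16. ]
top 0 expected (col,row) [array([455.4, 143.7]), array([473.2, 130.7]), array([492.4, 116.5])]
top 0.7 expected (col,row) [array([458.5, 141.2]), array([478. , 126.6]), array([497.8, 111.9])]
top 0.8 expected (col,row) [array([458.1, 141.5]), array([477. , 127.3]), array([496. , 113.1])]
side clamp_handle 0.58 pix [157.8 307.3] jig [113. -24.] [268.  -4.] [182.5 -15. ]
dir [  0.5565297   0.8308277 307.26175   157.79866  ] extent rows 144 170
side clamp_arm 0.65 pix [180.3 321.5] jig [ 17. -32.] [132.  -3.] [ 77.  -15.3]
side tube 0.91 pix [200.  328.6] jig [-37. -31.] [85.  5.] [ 16.9 -10.6]
side 0 expected (col,row) [array([307.6, 148.2]), array([303.9, 132.6]), array([300.2, 117.1])]
side 0.7 expected (col,row) [array([306.1, 156.1]), array([301.3, 147.7]), array([296.7, 139.7])]
side 0.8 expected (col,row) [array([306.1, 157.7]), array([301.3, 150.6]), array([296.8, 143.9])]
```

The handle outline ends at row 144 in the side view, which matches the fully-down position. The hard stop was firm, and the tube still shows at home under the arm.

```bash
python3 -c "
from rig import job
print(job.hand_in())"
```

```text
the job is handed in; nothing more can be done
None
```

I tipped the tube, pushed it home against the fence and end stop, pushed the clamp handle down to its hard stop, and handed the job in at about 24 s of the 69 s; the hand-in gave no pass or fail result.

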